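# Show how to power up: plug, socket, switch

## Robot

A 6-joint arm with a two-finger parallel gripper is mounted at the origin on a cart in front of the work surface, level with it; the furniture and walls round the work are solid. World frame = base frame: x ahead of the robot, y to its left, z up, the work surface at z = 0. Lengths are in m, angles in rad, forces in N, time in s.
With the tool pointing down it reaches from about 0.25 to 0.725 m from the base axis. Payload 4 kg.
Tool frame: the origin (TCP) lies midway between the tips of the shut fingers; the grasp point (between the pads) lies 19 mm behind it (bot.grip_point_offset is the distance from the TCP to the grasp point, in m); z points along the fingers, y is the line along which they close (so a half turn about z gives the same grasp; the last joint's range is limited). The gripper opens to 85 mm and grips with 20 to 120 N. Pads are 22 mm wide; open, the fingers measure 114 mm over their backs; the gripper's body (76 mm by 85 mm) begins 54 mm behind the grasp point. The pads swing forward as they close: fully open they stand 13 mm farther back than shut.
Start: joints at [1.335, 0.241, 0.005, 1.335, 0, 1.571], TCP at [0.117, 0.486, 0.231] pointing down, gripper open.
Joint ranges: [-2.72, 2.72], [-1.05, 1.87], [-1.09, 1.28], [-1.99, 2.15], [-1.42, 1.44], [-3.14, 3.14]. Speed limits (rad/s): [2.79, 2.79, 3.14, 3.14, 3.14, 3.14].

## Interface

Orientations are given as a unit quaternion [x, y, z, w].
In Python, from workcell import bot gives the robot as it stands.
- The arm moves only by the tool step_arm, never from a script. Its argument "targets" is text: rows parted by semicolons, each of 7 numbers parted by spaces: the opening, from -1 (shut) to 1 (fully open), so that 0 is half open, then the shift along the world's x, y, z normalised to -1 to 1, where 1 is 0.5 m, then the turn, a rotation vector about the world's x, y, z normalised to -1 to 1, where 1 is pi/4 rad. In form: gripper x y z wx wy wz; .... A call has 1 to 10 rows; each row is the pose to reach, as a shift and turn from the pose commanded when the call began; what a row does not reach only later rows make up. A row lasts 1/12 s, in which the tool goes at most 41.7 mm and 7.16 degrees, less where a joint would pass 70% of its speed; a pose out of reach is approached as far as the arm can. A call with a number of a shift or a turn outside -1 to 1 is refused whole. A call with a gripper value outside its range is refused whole. The fingers move at their own pace and stop on an object; the grip force is fixed at half the most. Time passes only in rows, so rows that repeat a pose let the fingers close. It gives the time, the measured TCP pose, the force, the opening and the grip force at its end, in the units of the state.
- bot.get_obs(): the state, without advancing time (a new reading comes with each control period).
- bot.camera(name): name is "side" or "top"; returns the picture (384x512x3 uint8, red, green, blue); there is no depth.
- bot.camera_info(name): a dict with "vertical_fov" (degrees; the focal length in pixels is half the picture's height over the tangent of half this angle, whatever the lens; pixels are square), "cx", "cy" (the principal point, pixels), "pose" (4x4, takes a point from camera to world coordinates). Camera axes: x right, y up, looking along -z (the intrinsics and any distortion apply to the point x, -y, -z); pixel columns grow to the right and rows downward; lengths in m; the calibration is good to about 2 mm. A picture is of the moment at which its call begins. camera_info takes no time and is no camera call.
- bot.job_done(): hands the job in; it is judged then, once.
The state is a dict: "clock": time; "joint_pos": joint angles; "joint_vel": joint speeds; "tau": joint torques, N m; "eef_pos": TCP position; "tool_rot": TCP orientation; "ft_force": force on the tool from outside, world axes, zero at the start; "ft_torque": the same for the moment, N m; "grip_width": finger opening in m; "grasp_force": force on a finger pad.
Only numpy, scipy, OpenCV 4.12 (cv2) and the standard library are available. Lean on these libraries where they do the work, as an engineer would, in place of code of your own. Each camera call takes 0.05 s, during which the arm holds its last target. There are 200 camera calls.

## Task

Show a trainee how to power up the bench, without touching anything: with the fingertips point from a few centimetres above at the black mains plug, then at the socket of the power strip on the table that lies farthest from its rocker switch, then at that rocker switch, staying about two seconds over the middle of each. Raise the hand between pointings and never bring the fingertips down over any of the other three sockets. Finish with the hand drawn up, at least 20 cm above the table.

Things in the scene. Friction and masses are not known exactly. Their poses are not given: they have to be found in the camera images.
- strip: white power strip lying flat on the table, sockets up, 56 x 270 x 47 mm (its top face is 42 mm above the table). Origin: centre of its underside; y runs along its length from the rocker end (-y) to the far end (+y), z up. Four round sockets in a row 46 mm apart, then the switch. It may lie at any angle, on either side of the plug
- socket1 (a point): centre of the socket farthest from the rocker switch, on the strip's top face (99.5 mm from the strip's origin along +y, 42 mm up); the recess is about 37 mm wide
- socket2 (a point): centre of the second socket from the far end, on the top face (53.5 mm along the strip's +y)
- socket3 (a point): centre of the third socket from the far end, on the top face (7.5 mm along the strip's +y)
- socket4 (a point): centre of the socket next to the rocker switch, on the top face (38.5 mm along the strip's -y)
- rocker (a point): centre of the small rocker switch (about 24 x 12 mm, rising to 47 mm above the table), 84 mm from the strip's origin along -y, 45 mm up
- plug: black moulded two-pin mains plug lying flat and loose on the table, 35 x 58 x 16 mm with its pins. Origin on the table under the plug; z up. The plug's body reaches from 11 mm (+y) to -29 mm (-y) of the origin along its y
- plug_top (a point): middle of the top face of the mains plug's body, 16 mm above the table
- tape: bystander: small roll of tape lying flat, 37 mm across, 15 mm high; origin at its underside
- spool: bystander: reel of thin fibre lying flat, 68 mm across, 24 mm high; origin at its underside
- driver: bystander: screwdriver lying on the thin black work mat, 144 mm long, 17 mm thick; origin at its underside
Things that resemble listed ones, but are neither listed nor needed, are in the scene too. Leave any green or red look-alike of the plug alone.

How it is judged:
On the way, in this order (a step that is already met when the one before it is completed fails the run):
1. points from just above at the mains plug for 1.5 s (within 25 mm sideways of the middle of its body) (horizontal distance between the grasp point and plug_top below 0.025 m and height (world z) of the grasp point between 0.036 and 0.096 m), for 1.5 s.
2. points from just above at the socket farthest from the switch for 1.5 s (within 20 mm sideways of its centre) (horizontal distance between the grasp point and socket1 below 0.02 m and height (world z) of the grasp point between 0.062 and 0.122 m), for 1.5 s.
3. points from just above at the rocker switch for 1.5 s (within 20 mm sideways of its centre) (horizontal distance between the grasp point and rocker below 0.02 m and height (world z) of the grasp point between 0.065 and 0.125 m), for 1.5 s.
At the end, for the whole second after the job is handed in: The three pointings have been made in order (grasp point 20 to 80 mm above the top of each thing, that is fingertips about 0 to 60 mm above it). The hand is up (grasp point more than 170 mm above the table), the plug and strip have moved less than 5 mm and the bystanders less than 10 mm (distance of each of plug, strip, socket1, rocker from where it was at the start of the episode below 0.005 m and height (world z) of the grasp point above 0.17 m and distance of each of tape, spool, driver from where it was at the start of the episode below 0.01 m); the robot touches nothing.
It fails at once if the robot touches the mains plug (contact force between any of the fingers, the arm and plug above 0.3 N).
It fails at once if the robot touches the power strip or its switch (contact force between any of the fingers, the arm and strip above 0.3 N).
It fails at once if the plug or the strip is moved (not (distance of each of plug, strip, socket1, rocker from where it was at the start of the episode below 0.005 m)).
It fails at once if the robot touches or moves a bystander (contact force between any of the fingers, the arm and tape above 0.3 N or contact force between any of the fingers, the arm and spool above 0.3 N or contact force between any of the fingers, the arm and driver above 0.3 N or distance of any of tape, spool, driver from where it was at the start of the episode above 0.01 m).
It fails at once if the fingertips come down over the middle of one of the other three sockets ((horizontal distance between the grasp point and socket2 below 0.012 m and height (world z) of the grasp point below 0.102 m) or (horizontal distance between the grasp point and socket3 below 0.012 m and height (world z) of the grasp point below 0.102 m) or (horizontal distance between the grasp point and socket4 below 0.012 m and height (world z) of the grasp point below 0.102 m)).
It also fails if it takes over 56 s, if anything falls off the work surface, if the arm or the gripper's body presses on something with over 40 N, if the wrist force passes 120 N, or if a joint passes its speed limit or range.

## Working session

There is one attempt and no reset: what is moved stays moved. The work goes in short steps, Python scripts to look and compute and a tool call to move; the robot and the scene stay as the last step left them, time stands still between calls to the robot, and variables do not carry over. Pictures are saved under pics/ and viewed, at most 10 in all, crops included, and the job is handed in when it is done.

Besides the shell and the picture viewer there is one more tool, called after "Call:" by a JSON object that holds its "api" and its "payload", one argument or row to a line. step_arm: Moves the arm, as the interface text tells. Scaled input: -1 to 1 covers 0.5 m each way for a shift and pi/4 rad each way for a turn. Its arguments: {"type":"object","properties":{"targets":{"type":"string"}},"required":["targets"]}

```bash
mkdir -p pics; python3 - <<'E'
from workcell import bot
import cv2,numpy as np
for n in("top","side"):
    im=bot.camera(n);cv2.imwrite(f"pics/{n}0.png",cv2.resize(im[:,:,::-1],(800,600),interpolation=cv2.INTER_CUBIC))
    cv2.imwrite(f"pics/{n}raw.png",im[:,:,::-1])
    print(n,bot.camera_info(n))
o=bot.get_obs();print(o['clock'],o['eef_pos'],o['tool_rot'],bot.grip_point_offset,o['grip_width'])
E
```

```text
top {'vertical_fov': 52.46691429728463, 'cx': 255.28855865429716, 'cy': 190.7003067873894, 'pose': array([[-0.01846911,  0.99830867, -0.05512426,  0.53093252],
       [-0.99982132, -0.018663  , -0.00300444,  0.10331194],
       [-0.00402814,  0.05505892,  0.99847498,  1.12765565],
       [ 0.        ,  0.        ,  0.        ,  1.        ]])}
side {'vertical_fov': 42.727234622173945, 'cx': 254.9640782578475, 'cy': 189.55130196138265, 'pose': array([[-0.99927883,  0.03401134, -0.01688319,  0.56289372],
       [-0.0297412 , -0.42464067,  0.90487334,  1.26096618],
       [ 0.02360667,  0.9047229 ,  0.42534597,  0.628919  ],
       [ 0.        ,  0.        ,  0.        ,  1.        ]])}
0.1 [0.11668439 0.48562334 0.23051721] [ 1.17652662e-01  9.93054372e-01 -9.23166675e-04 -1.11383651e-04] 0.0187 0.08548894763678419
```

View pics/top0.png

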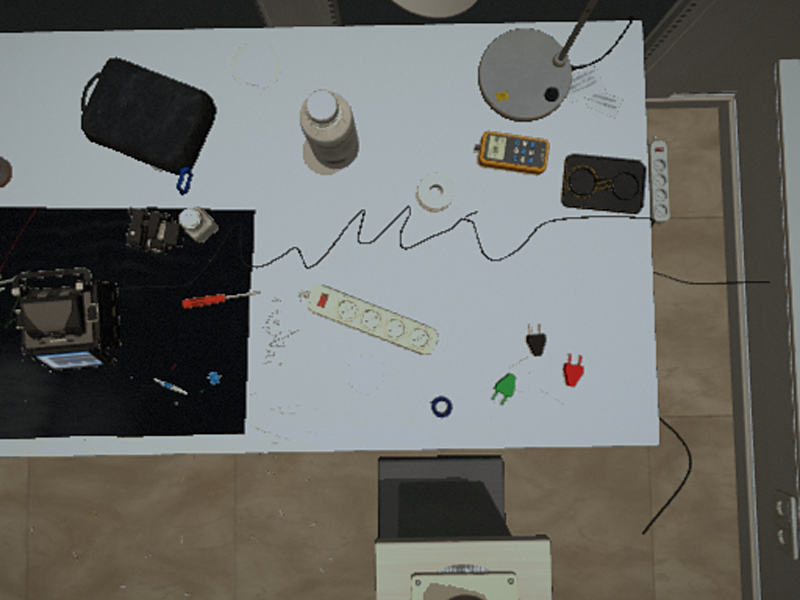

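View pics/side0.png

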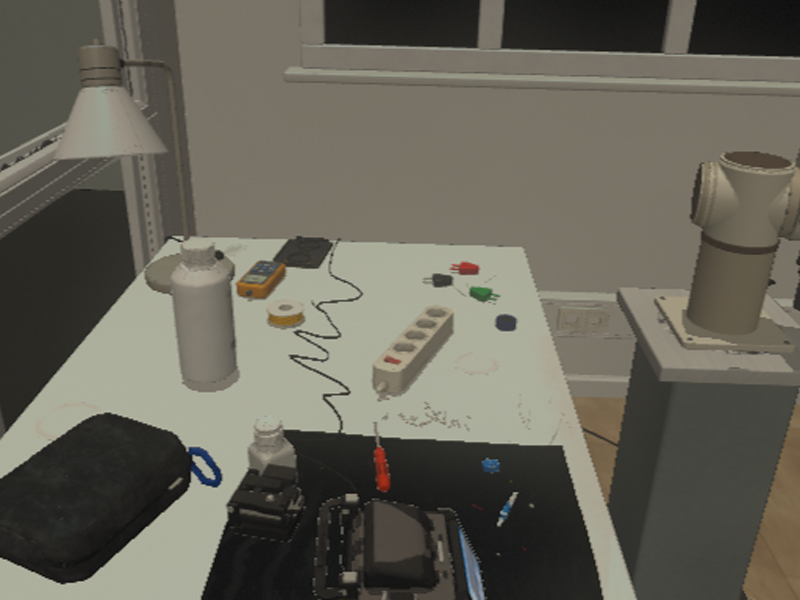

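The top view shows the table strip with its red rocker at (322,300) and its far socket near (420,338). Three plugs lie to the right: black (536,343), green (504,387) and red (573,372). The black one is the target. A second strip at (660,180) is off the table, so I'm ignoring it. One enlarged crop will confirm these.

```bash
python3 - <<'E'
import cv2
im=cv2.imread("pics/topraw.png")
c=im[170:270,190:380]  # x4.2
cv2.imwrite("pics/crop.png",cv2.resize(c,(760,400),interpolation=cv2.INTER_CUBIC))
E
```

```text
(no output)
```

View pics/crop.png

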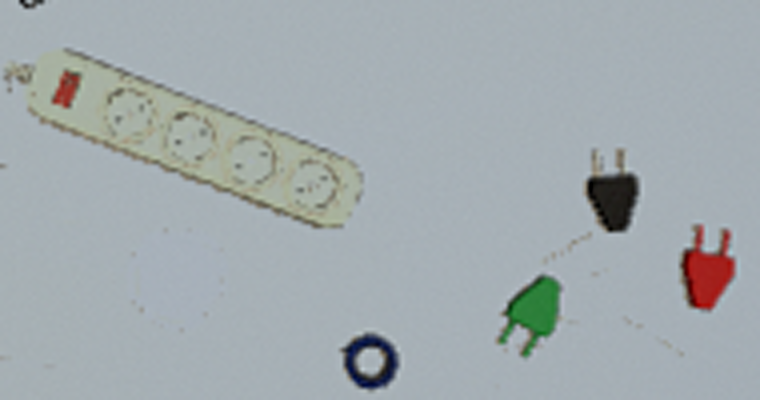

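The crop shows the rocker at (67,89), the sockets at (130,112), (191,137), (252,161) and (315,185), and the black plug's body with its middle at about (613,203). The far socket is (315,185).

```bash
cat > h.py <<'E'
import numpy as np
from workcell import bot
def px(cam,u,v,z):
    i=bot.camera_info(cam);f=192/np.tan(np.radians(i['vertical_fov']/2));P=i['pose']
    d=P[:3,:3]@np.array([(u-i['cx'])/f,-(v-i['cy'])/f,-1]);o=P[:3,3]
    return o+d*(z-o[2])/d[2]
def proj(cam,p):
    i=bot.camera_info(cam);f=192/np.tan(np.radians(i['vertical_fov']/2));P=i['pose']
    c=P[:3,:3].T@(np.array(p)-P[:3,3]);return np.array([i['cx']+f*c[0]/-c[2],i['cy']-f*c[1]/-c[2]])
E
python3 - <<'E'
from h import *
np.set_printoptions(precision=4,suppress=True)
pts=dict(rocker=(67,89,.046),s4=(130,112,.042),s3=(191,137,.042),s2=(252,161,.042),s1=(315,185,.042),plug=(613,203,.016),p1=(612,174,.016),p2=(615,232,.016),tape=(371,361,.015))
W={k:px("top",190+(u+.5)/4-.5,170+(v+.5)/4-.5,z) for k,(u,v,z) in pts.items()}
for k,w in W.items(): print(k,w,"r",np.hypot(*w[:2]),"side800:",proj("side",w)*1.5625)
print(np.linalg.norm(W['s1']-W['rocker']),np.linalg.norm(W['s1']-W['s4']),np.linalg.norm(W['p1']-W['p2']))
E
```

```text
rocker [0.5899 0.2427 0.046 ] r 0.6378756304846227 side800: [391.5095 357.8278]
s4 [0.5733 0.1994 0.042 ] r 0.606953081956618 side800: [403.0434 346.7802]
s3 [0.555  0.1572 0.042 ] r 0.5768681810792806 side800: [414.8549 334.5995]
s2 [0.5376 0.115  0.042 ] r 0.5497276300332855 side800: [425.533  323.1424]
s1 [0.5201 0.0715 0.042 ] r 0.5249902073168464 side800: [435.5841 312.0055]
plug [ 0.5032 -0.1408  0.016 ] r 0.5224867613887274 side800: [441.9961 276.764 ]
p1 [ 0.5238 -0.1407  0.016 ] r 0.542317178867535 side800: [431.6658 276.4325]
p2 [ 0.4826 -0.1415  0.016 ] r 0.5029438663125856 side800: [452.3035 276.952 ]
tape [0.3948 0.0336 0.015 ] r 0.3962159874233971 side800: [504.8279 318.5585]
0.184893581558405 0.1385240005510873 0.04114541737637879
```

The measured spacings fit: 185 mm from rocker to socket1 (183.5 expected), 138.5 mm over three socket pitches (138 expected), and a 41 mm plug body (40 expected). Setting out with the fingers shut.

Call:
{"api": "step_arm", "payload": {
  "targets": "-1 0.4 -0.62 0.04 0 0 -1; -1 0.4 -0.62 0.04 0 0 -1; -1 0.4 -0.62 0.04 0 0 -1; -1 0.4 -0.62 0.04 0 0 -1; -1 0.4 -0.62 0.04 0 0 -1; -1 0.4 -0.62 0.04 0 0 -1; -1 0.4 -0.62 0.04 0 0 -1; -1 0.4 -0.62 0.04 0 0 -1; -1 0.4 -0.62 0.04 0 0 -1; -1 0.4 -0.62 0.04 0 0 -1"
}}

```text
clock: 0.93
eef_pos: [0.3194, 0.1713, 0.2515]
tool_rot: [0.493, 0.87, -0.0, 0.001]
ft_force: [-0.0, -0.3, -0.0]
grip_width: -0.0003
grasp_force: 0.0
```

Call:
{"api": "step_arm", "payload": {
  "targets": "-1 0.37 -0.634 0 0 0 -1; -1 0.37 -0.634 0 0 0 -1; -1 0.37 -0.634 0 0 0 -1; -1 0.37 -0.634 0 0 0 -1; -1 0.37 -0.634 0 0 0 -1; -1 0.37 -0.634 0 0 0 -1; -1 0.37 -0.634 0 0 0 -1; -1 0.37 -0.634 0 0 0 -1; -1 0.37 -0.634 0 0 0 -1; -1 0.37 -0.634 0 0 0 -1"
}}

```text
clock: 1.77
eef_pos: [0.5042, -0.1453, 0.2496]
tool_rot: [0.787, 0.617, -0.001, 0.001]
ft_force: [0.8, 0.5, 0.1]
grip_width: 0.0002
grasp_force: 0.0
```

```bash
python3 - <<'E'
from h import *
import cv2
o=bot.get_obs();print(o['clock'],o['eef_pos'],o['joint_pos'].round(2) if hasattr(o['joint_pos'],'round') else o['joint_pos'])
for n,(u,v) in dict(side=(210,120)).items():
    im=bot.camera(n)[v:v+130,u:u+170,::-1];cv2.imwrite(f"pics/{n}1.png",cv2.resize(im,None,fx=4.5,fy=4.5,interpolation=cv2.INTER_CUBIC))
E
```

```text
1.7667 [ 0.50420746 -0.14534522  0.24958781] [-0.28  0.28  0.11  1.4  -0.    1.53]
```

View pics/side1.png

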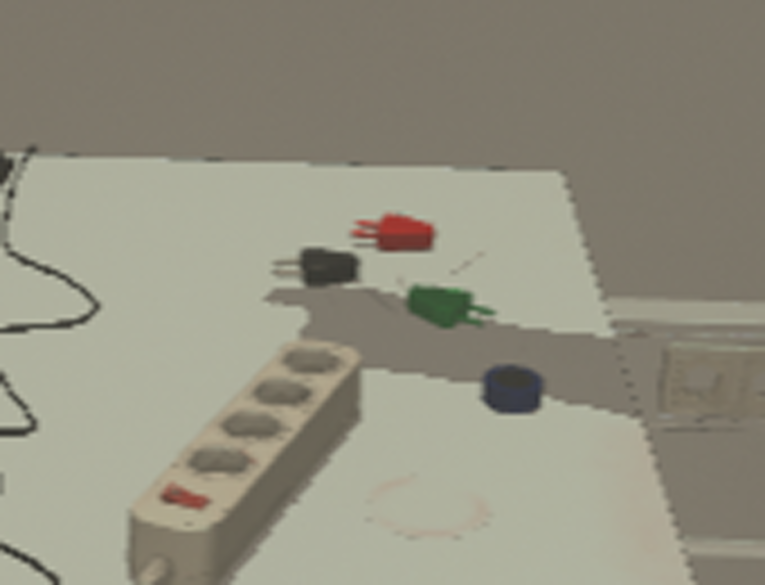

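The side crop puts the black plug's middle at (330,258), socket1 at (311,360) and the rocker at (186,497). All agree with the top-view estimates projected into this camera, to within about 2 px. Descending over the plug.

Call:
{"api": "step_arm", "payload": {
  "targets": "-1 0 0 -0.1 0 0 0; -1 0 0 -0.2 0 0 0; -1 0 0 -0.27 0 0 0; -1 0 0 -0.33 0 0 0; -1 0 0 -0.37 0 0 0; -1 0 0 -0.39 0 0 0; -1 0 0 -0.39 0 0 0; -1 0 0 -0.39 0 0 0; -1 0 0 -0.39 0 0 0; -1 0 0 -0.39 0 0 0"
}}

```text
clock: 2.65
eef_pos: [0.5037, -0.1411, 0.0585]
tool_rot: [0.785, 0.619, 0.001, 0.002]
ft_force: [0.0, -0.1, -0.2]
grip_width: 0.0001
grasp_force: 0.0
```

Call:
{"api": "step_arm", "payload": {
  "targets": "-1 0 0 0 0 0 0; -1 0 0 0 0 0 0; -1 0 0 0 0 0 0; -1 0 0 0 0 0 0; -1 0 0 0 0 0 0; -1 0 0 0 0 0 0; -1 0 0 0 0 0 0; -1 0 0 0 0 0 0; -1 0 0 0 0 0 0; -1 0 0 0 0 0 0"
}}

```text
clock: 3.48
eef_pos: [0.5018, -0.1408, 0.0562]
tool_rot: [0.785, 0.619, -0.0, -0.0]
ft_force: [-1.3, 0.4, 0.2]
grip_width: 0.0003
grasp_force: 0.0
```

```bash
python3 - <<'E'
from h import *
import cv2
im=bot.camera("side")[100:240,200:380,::-1];cv2.imwrite("pics/side2.png",cv2.resize(im,None,fx=4,fy=4,interpolation=cv2.INTER_CUBIC))
o=bot.get_obs();print(o['clock'],o['eef_pos'])
E
```

```text
3.5333 [ 0.50176172 -0.1408195   0.05624055]
```

View pics/side2.png

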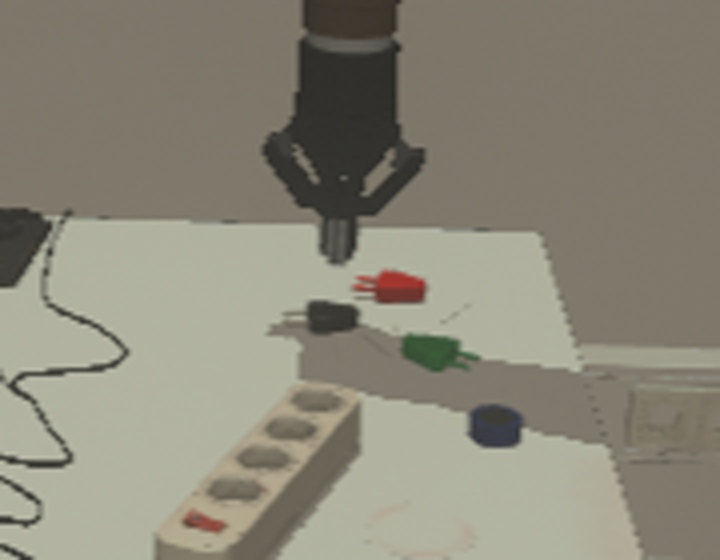

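The fingertips show at crop (338,262), right above the black plug's body at (332,317). That matches the expected 40 mm gap. Holding on here.

Call:
{"api": "step_arm", "payload": {
  "targets": "-1 0 0 0 0 0 0; -1 0 0 0 0 0 0; -1 0 0 0 0 0 0; -1 0 0 0 0 0 0; -1 0 0 0 0 0 0; -1 0 0 0 0 0 0; -1 0 0 0 0 0 0; -1 0 0 0 0 0 0; -1 0 0 0 0 0 0; -1 0 0 0 0 0 0"
}}

```text
clock: 4.37
eef_pos: [0.5018, -0.1408, 0.0563]
tool_rot: [0.785, 0.619, -0.0, -0.0]
ft_force: [-0.3, -0.1, -1.0]
grip_width: -0.0
grasp_force: 0.0
```

Call:
{"api": "step_arm", "payload": {
  "targets": "-1 0 0 0 0 0 0; -1 0 0 0 0 0 0; -1 0 0 0.08 0 0 0; -1 0 0 0.16 0 0 0; -1 0 0 0.24 0 0 0; -1 0 0 0.3 0 0 0; -1 0 0 0.34 0 0 0; -1 0 0 0.34 0 0 0; -1 0 0 0.34 0 0 0; -1 0 0 0.34 0 0 0"
}}

```text
clock: 5.2
eef_pos: [0.5013, -0.1407, 0.2254]
tool_rot: [0.785, 0.619, -0.0, -0.001]
ft_force: [-0.3, 0.4, 0.9]
grip_width: 0.0001
grasp_force: 0.0
```

Call:
{"api": "step_arm", "payload": {
  "targets": "-1 0.007 0.08 0 0 0 0; -1 0.014 0.16 0 0 0 0; -1 0.021 0.24 0 0 0 0; -1 0.028 0.32 0 0 0 0; -1 0.034 0.39 0 0 0 0; -1 0.037 0.425 0 0 0 0; -1 0.037 0.425 0 0 0 0; -1 0.037 0.425 0 0 0 0; -1 0.037 0.425 0 0 0 0; -1 0.037 0.425 0 0 0 0"
}}

```text
clock: 6.03
eef_pos: [0.5198, 0.0704, 0.2255]
tool_rot: [0.786, 0.618, -0.001, -0.0]
ft_force: [-0.0, 0.5, 0.0]
grip_width: -0.0
grasp_force: 0.0
```

Call:
{"api": "step_arm", "payload": {
  "targets": "-1 0 0 -0.08 0 0 0; -1 0 0 -0.15 0 0 0; -1 0 0 -0.21 0 0 0; -1 0 0 -0.26 0 0 0; -1 0 0 -0.28 0 0 0; -1 0 0 -0.285 0 0 0; -1 0 0 -0.285 0 0 0; -1 0 0 -0.285 0 0 0; -1 0 0 -0.285 0 0 0; -1 0 0 -0.285 0 0 0"
}}

```text
clock: 6.87
eef_pos: [0.5217, 0.0718, 0.0856]
tool_rot: [0.785, 0.619, 0.002, 0.001]
ft_force: [-0.4, 0.2, 0.0]
grip_width: -0.0001
grasp_force: 0.0
```

Call:
{"api": "step_arm", "payload": {
  "targets": "-1 0 0 0 0 0 0; -1 0 0 0 0 0 0; -1 0 0 0 0 0 0; -1 0 0 0 0 0 0; -1 0 0 0 0 0 0; -1 0 0 0 0 0 0; -1 0 0 0 0 0 0; -1 0 0 0 0 0 0; -1 0 0 0 0 0 0; -1 0 0 0 0 0 0"
}}

```text
clock: 7.7
eef_pos: [0.5203, 0.0717, 0.0837]
tool_rot: [0.785, 0.619, -0.0, -0.0]
ft_force: [0.6, -0.7, 0.5]
grip_width: 0.0001
grasp_force: 0.0
```

```bash
python3 - <<'E'
from h import *
import cv2
im=bot.camera("side")[100:260,200:380,::-1];cv2.imwrite("pics/side3.png",cv2.resize(im,None,fx=3.7,fy=3.7,interpolation=cv2.INTER_CUBIC))
o=bot.get_obs();print(o['clock'],o['eef_pos'],(proj("side",o['eef_pos'])-[200,100])*3.7)
E
```

```text
7.75 [0.52030274 0.07167326 0.08377868] [293.75170432 316.9301596 ]
```

View pics/side3.png

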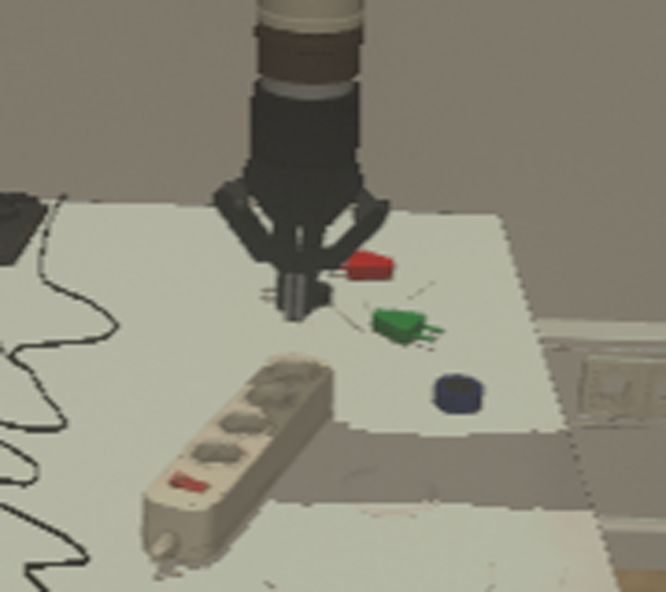

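The tips are at (294,317) as predicted, above the far socket at (292,371). Holding, then raising and crossing high to the rocker.

Call:
{"api": "step_arm", "payload": {
  "targets": "-1 0 0 0 0 0 0; -1 0 0 0 0 0 0; -1 0 0 0 0 0 0; -1 0 0 0 0 0 0; -1 0 0 0 0 0 0; -1 0 0 0 0 0 0; -1 0 0 0 0 0 0; -1 0 0 0 0 0 0; -1 0 0 0 0 0 0; -1 0 0 0 0 0 0"
}}

```text
clock: 8.58
eef_pos: [0.5203, 0.0717, 0.0838]
tool_rot: [0.785, 0.619, 0.0, 0.0]
ft_force: [1.3, -0.4, 0.4]
grip_width: -0.0001
grasp_force: 0.0
```

Call:
{"api": "step_arm", "payload": {
  "targets": "-1 0 0 0 0 0 0; -1 0 0 0 0 0 0; -1 0 0 0.07 0 0 0; -1 0 0 0.14 0 0 0; -1 0 0 0.21 0 0 0; -1 0 0 0.26 0 0 0; -1 0 0 0.28 0 0 0; -1 0 0 0.28 0 0 0; -1 0 0 0.28 0 0 0; -1 0 0 0.28 0 0 0"
}}

```text
clock: 9.42
eef_pos: [0.5191, 0.0715, 0.2217]
tool_rot: [0.785, 0.619, -0.002, -0.001]
ft_force: [-0.5, -0.6, -0.6]
grip_width: 0.0002
grasp_force: 0.0
```

Call:
{"api": "step_arm", "payload": {
  "targets": "-1 0.028 0.07 0 0 0 0; -1 0.056 0.14 0 0 0 0; -1 0.084 0.21 0 0 0 0; -1 0.112 0.28 0 0 0 0; -1 0.13 0.32 0 0 0 0; -1 0.139 0.342 0 0 0 0; -1 0.139 0.342 0 0 0 0; -1 0.139 0.342 0 0 0 0; -1 0.139 0.342 0 0 0 0; -1 0.139 0.342 0 0 0 0"
}}

```text
clock: 10.25
eef_pos: [0.5892, 0.2414, 0.2232]
tool_rot: [0.786, 0.619, -0.001, -0.0]
ft_force: [-0.6, 0.3, 1.1]
grip_width: -0.0002
grasp_force: 0.0
```

Call:
{"api": "step_arm", "payload": {
  "targets": "-1 0 0 -0.07 0 0 0; -1 0 0 -0.14 0 0 0; -1 0 0 -0.2 0 0 0; -1 0 0 -0.25 0 0 0; -1 0 0 -0.27 0 0 0; -1 0 0 -0.28 0 0 0; -1 0 0 -0.28 0 0 0; -1 0 0 -0.28 0 0 0; -1 0 0 -0.28 0 0 0; -1 0 0 -0.28 0 0 0"
}}

```text
clock: 11.08
eef_pos: [0.5911, 0.2431, 0.086]
tool_rot: [0.785, 0.619, 0.002, 0.001]
ft_force: [0.7, -0.7, 1.1]
grip_width: 0.0002
grasp_force: 0.0
```

Call:
{"api": "step_arm", "payload": {
  "targets": "-1 0 0 0 0 0 0; -1 0 0 0 0 0 0; -1 0 0 0 0 0 0; -1 0 0 0 0 0 0; -1 0 0 0 0 0 0; -1 0 0 0 0 0 0; -1 0 0 0 0 0 0; -1 0 0 0 0 0 0; -1 0 0 0 0 0 0; -1 0 0 0 0 0 0"
}}

```text
clock: 11.92
eef_pos: [0.5898, 0.2427, 0.0838]
tool_rot: [0.785, 0.619, -0.0, -0.0]
ft_force: [0.3, -0.1, -0.1]
grip_width: -0.0003
grasp_force: 0.0
```

```bash
python3 - <<'E'
from h import *
import cv2
im=bot.camera("side")[100:260,180:360,::-1];cv2.imwrite("pics/side4.png",cv2.resize(im,None,fx=3.7,fy=3.7,interpolation=cv2.INTER_CUBIC))
o=bot.get_obs();print(o['clock'],o['eef_pos'],(proj("side",o['eef_pos'])-[180,100])*3.7)
E
```

```text
11.9667 [0.58980783 0.24268561 0.08379143] [262.44684592 425.58345706]
```

View pics/side4.png

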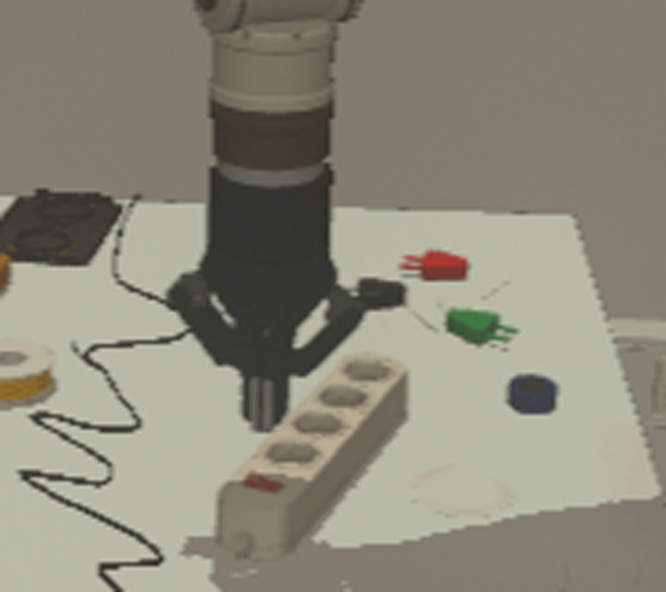

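The tips are at (263,428), straight above the rocker at (263,484). Holding, then drawing the hand up to about 0.28 m.

Call:
{"api": "step_arm", "payload": {
  "targets": "-1 0 0 0 0 0 0; -1 0 0 0 0 0 0; -1 0 0 0 0 0 0; -1 0 0 0 0 0 0; -1 0 0 0 0 0 0; -1 0 0 0 0 0 0; -1 0 0 0 0 0 0; -1 0 0 0 0 0 0; -1 0 0 0 0 0 0; -1 0 0 0 0 0 0"
}}

```text
clock: 12.8
eef_pos: [0.5898, 0.2427, 0.0838]
tool_rot: [0.785, 0.619, 0.0, 0.0]
ft_force: [-0.1, 0.3, -1.3]
grip_width: -0.0001
grasp_force: 0.0
```

Call:
{"api": "step_arm", "payload": {
  "targets": "-1 0 0 0 0 0 0; -1 0 0 0 0 0 0; -1 0 0 0 0 0 0; -1 0 0 0.07 0 0 0; -1 0 0 0.14 0 0 0; -1 0 0 0.21 0 0 0; -1 0 0 0.28 0 0 0; -1 0 0 0.34 0 0 0; -1 0 0 0.38 0 0 0; -1 0 0 0.4 0 0 0"
}}

```text
clock: 13.63
eef_pos: [0.5909, 0.2431, 0.2884]
tool_rot: [0.785, 0.619, 0.003, 0.001]
ft_force: [0.6, 1.1, 0.6]
grip_width: 0.0002
grasp_force: 0.0
```

Call:
{"api": "step_arm", "payload": {
  "targets": "-1 0 0 0 0 0 0; -1 0 0 0 0 0 0; -1 0 0 0 0 0 0; -1 0 0 0 0 0 0; -1 0 0 0 0 0 0; -1 0 0 0 0 0 0"
}}

```text
clock: 14.13
eef_pos: [0.5894, 0.2425, 0.2826]
tool_rot: [0.785, 0.619, -0.001, -0.0]
ft_force: [-0.6, -0.3, 0.8]
grip_width: 0.0002
grasp_force: 0.0
```

```bash
python3 - <<'E'
from workcell import bot
z=bot.get_obs()['eef_pos'];print(z)
if z[2]>.25: print(bot.job_done())
E
```

```text
[0.58943458 0.24249566 0.28261056]
the job is handed in; nothing more can be done
None
```

I pointed at the black plug, the far socket and the rocker in that order, about 2 s each with no sign of contact, and handed the job in at about 14 s with the fingertips 28 cm above the table; no verdict was returned.

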